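# Lock the wide-lensed spotlight on

## Task

Lock on the spotlight with the wider lens so that it shines at the ceiling hands-free. Squeeze its trigger fully down; then, with the trigger held down, push the lock-on button beside it all the way into its shoulder; and with the button still held in, ease the trigger up until it rests on its catch, then leave it alone so that both stay in.

Things in the scene. Friction and masses are not known exactly. Their poses are not given: they have to be found in the camera images.
- wide_pad (a point): Centre of the top of the wide-lensed spotlight's trigger, moving with it: grey pad on the black grip, 42 mm along x, 36 along y, top 114 mm above the table when out. z up, x along the grip to the lens head (axis 115 mm away, 120 mm across, top 150 mm high; the other spotlight's head is 74 mm across), y towards the button. Shut fingers can press it at y = -9 mm, then slide to +y against the button.
- wide_lock_face (a point): Centre of the face of its lock-on button, moving with it; axes as the pad's. Bare aluminium block, 20 mm along x, 18 high, centre 126 mm above the table, 3 mm over the pad's +y part; it sticks 12 mm towards -y out of a fixed black shoulder (56 mm along x, top 141 mm high). The face starts 8 mm in +y from the pad's centre and is pushed along +y into the shoulder. The pad's -y side is open.
- wide_trigger (a joint): How far the trigger is pressed straight down, m: 0 out, 0.012 fully down (its top then still 2 mm above the grip). Spring: 3 N at first, 7 N fully down. Eased with the button held in, it rises to rest on the catch at about 0.0085. Pressing it down again frees the catch.
- wide_lock (a joint): How far the button is pushed in, m: 0 out, 0.007 fully in. Its spring (under 2 N) throws it out again unless the trigger has been eased up onto the catch while the button was held in. The trigger blocks it at about 0.0015 unless pressed beyond 0.0095.

How it is judged:
On the way, in this order (a step that is already met when the one before it is completed fails the run):
1. the trigger of the wide-lensed spotlight is squeezed down, more than 9.5 mm (value of joint wide_trigger above 0.0095 m), for 0.1 s.
2. its lock-on button is pushed in, more than 5 mm, with the trigger still down (value of joint wide_lock above 0.005 m and value of joint wide_trigger above 0.0075 m), for 0.1 s.
At the end, for the whole second after the job is handed in: The wide-lensed spotlight's trigger rests on its catch by itself, 7 to 10.2 mm down, and its lock-on button stays in, at least 4.5 mm (value of joint wide_trigger between 0.007 and 0.0102 m and value of joint wide_lock above 0.0045 m); the robot touches nothing.
It also fails if it takes over 32 s, if anything falls off the work surface, if the arm or the gripper's body presses on something with over 40 N, if the wrist force passes 120 N, or if a joint passes its speed limit or range.

## Robot

A 7-joint arm with a two-finger parallel gripper is mounted at the origin on the work surface. World frame = base frame: x ahead of the robot, y to its left, z up, the work surface at z = 0. Lengths are in m, angles in rad, forces in N, time in s.
With the tool pointing down it reaches from about 0.4 to 0.925 m from the base axis. Payload 5.6 kg.
Tool frame: the origin (TCP) lies between the finger pads; the fingertips stand 8 mm ahead of it and the grasp point (between the pads) lies 11 mm behind it; z points along the fingers, y is the direction in which the jaws open and shut (so a half turn about z gives the same grasp; the last joint's range is limited). The gripper opens to 85 mm and grips with 20 to 120 N. Pads are 22 mm wide; open, the fingers measure 114 mm over their backs; the gripper's body (76 mm by 85 mm) begins 54 mm behind the grasp point. The pads swing forward as they close: fully open they stand 13 mm farther back than shut.
Start: joints at [1.274, 0.468, -0.012, 1.603, 0.006, 1.071, -0.056], TCP at [0.163, -0.629, 0.239] pointing down, gripper open.
Joint ranges: [-2.53, 2.53], [-0.31, 2.02], [-1.57, 1.55], [0.28, 2.44], [-1.29, 4.43], [0.15, 1.84], [-2.92, 2.92]. Speed limits (rad/s): [2.57, 2.57, 3.14, 3.14, 3.14, 3.14, 3.14].

## Interface

Orientations are given as a rotation vector (axis times angle).
In Python, from cell import arm, vision, workorder gives the robot as it stands.
- The arm moves only by the tool send_rows, never from a script. Its argument "increments" is text: rows parted by semicolons, each of 7 numbers parted by spaces: the shift along the tool's x, y, z in cm, then the turn, a rotation vector about the tool's x, y, z in rad, then the finger opening in cm, from 0 to 8.54. A call has 1 to 5 rows; each row is the pose to reach, as a shift and turn from the pose commanded when the call began, along the tool's axes at that moment; what a row does not reach only later rows make up. A row lasts 1/8 s, in which the tool goes at most 62.5 mm and 10.7 degrees, less where a joint would pass 70% of its speed; a pose out of reach is approached as far as the arm can. A call with a gripper value outside its range is refused whole. The fingers move at their own pace and stop on an object; the grip force is fixed at half the most. Time passes only in rows, so rows that repeat a pose let the fingers close. It gives the time, the measured TCP pose, the force and the opening at its end, in the units of the state.
- arm.get_obs(): the state, without advancing time (a new reading comes with each control period).
- vision.grab_frame(name): name is "side" or "top"; returns a dict with "color" (480x640x3 uint8, blue, green, red), "K" (3x3 intrinsics, pixels), "R" (3x3) and "t" (3): a world point X has camera coordinates R X + t. Camera axes: x right, y down, z forward; pixel columns grow to the right and rows downward; lengths in m; the calibration is good to about 2 mm. A picture is of the moment at which its call begins. There is no depth.
- workorder.close_job(): hands the job in, once; it reports no verdict.
The state is a dict: "time": time; "q": joint angles; "joint_vel": joint speeds; "effort": joint torques, N m; "ee_pos": TCP position; "tool_rot": TCP orientation; "force": force on the tool from outside, world axes, zero at the start; "wrist_torque": the same for the moment, N m; "opening": finger opening in m.
Only numpy, scipy, OpenCV 4.12 (cv2) and the standard library are available. Lean on these libraries where they do the work, as an engineer would, in place of code of your own. Each camera call takes 0.05 s, during which the arm holds its last target. There are 200 camera calls.

## Working session

There is one attempt and no reset: what is moved stays moved. The work goes in short steps, Python scripts to look and compute and a tool call to move; the robot and the scene stay as the last step left them, time stands still between calls to the robot, and variables do not carry over. Pictures are saved under pics/ and viewed, about 8 in all and at most 12, crops included, and the job is handed in when it is done.

Besides the shell and the picture viewer there is one more tool, called after "Call:" by a JSON object that holds its "op" and its "data", one argument or row to a line. send_rows: Moves the arm, as the interface text tells. Its arguments: {"type":"object","properties":{"increments":{"type":"string"}},"required":["increments"]}

```bash
mkdir -p pics
cat > h.py <<'E'
import numpy as np, cv2
from scipy.spatial.transform import Rotation as Ro
from cell import arm, vision, workorder
def cast(f,u,v,z):
    d=f["R"].T@np.linalg.solve(f["K"],[u,v,1]); c=-f["R"].T@f["t"]
    return c+d*(z-c[2])/d[2]
def proj(f,X):
    p=f["K"]@(f["R"]@np.asarray(X)+f["t"]); return p[:2]/p[2]
E
python3 - <<'E'
from h import *
for n in("top","side"):
    f=vision.grab_frame(n); cv2.imwrite(f"pics/{n}0.png",f["color"]); print(n,-f["R"].T@f["t"],f["R"].round(2).tolist(),f["K"][0,0])
o=arm.get_obs(); print(o)
E
```

```text
top [ 0.45017527 -0.01089732  1.00171738] [[0.01, -1.0, 0.01], [-0.99, -0.01, -0.13], [0.13, -0.01, -0.99]] 470.8755191454756
side [0.05796523 0.40863491 0.64209836] [[-0.66, -0.75, 0.01], [-0.45, 0.39, -0.8], [0.6, -0.53, -0.6]] 455.0749101071716
{'time': 0.1, 'q': array([ 1.27398663,  0.46833513, -0.01159229,  1.6035776 ,  0.00598221,
        1.07137797, -0.05627414]), 'joint_vel': array([ 0.0012084 , -0.00196855,  0.00045178, -0.00257676,  0.00275437,
       -0.00046676,  0.00070091]), 'effort': array([ 4.49514482e-04, -5.33519518e+01,  2.15570081e-02, -2.51964855e+01,
        1.15591142e-02,  4.25126549e-03, -2.73900156e-05]), 'ee_pos': array([ 0.16301746, -0.6286998 ,  0.23838462]), 'tool_rot': array([-3.11472034e+00, -3.97319729e-01,  4.97409415e-04]), 'force': array([-0.10786213, -0.54028166, -0.10761824]), 'wrist_torque': array([-0.02119391, -0.00352896, -0.00666685]), 'opening': 0.085659999128506}
```

View pics/top0.png

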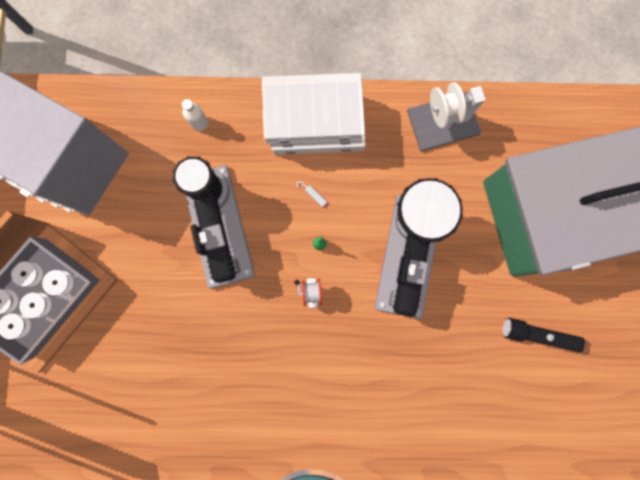

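View pics/side0.png

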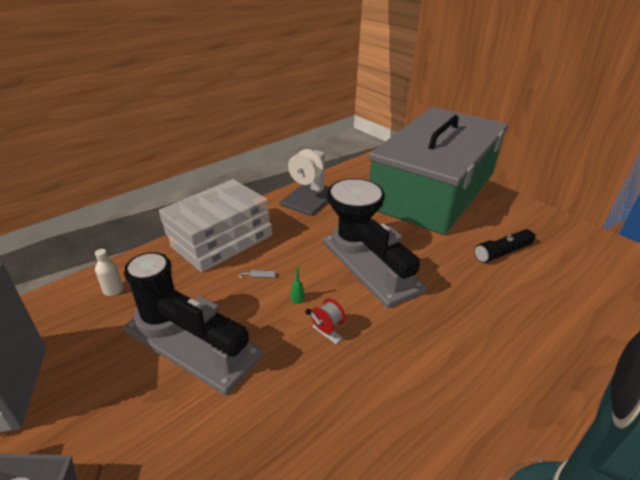

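The top view shows the wide lens at about (430,210) and its pad near (413,269). The narrow spotlight is at (193,178). I'll zoom in on the pad in both views.

Run:
```python
from h import *
a=cv2.imread("pics/top0.png")[175:325,365:475]; b=cv2.imread("pics/side0.png")[170:310,315:435]
a=cv2.resize(a,(396,540),interpolation=cv2.INTER_CUBIC); b=cv2.resize(b,None,fx=3.3,fy=3.3,interpolation=cv2.INTER_CUBIC)
c=np.zeros((540,800,3),np.uint8); c[:,:396]=a; c[:b.shape[0],400:400+b.shape[1]]=b[:, :400]
cv2.imwrite("pics/z.png",c)
f=vision.grab_frame("top"); im=f["color"]
m=((im.min(2)>180)).astype(np.uint8); m[:, :380]=0;m[:,470:]=0;m[:160]=0;m[250:]=0
n,l,s,ce=cv2.connectedComponentsWithStats(m); i=1+s[1:,4].argmax(); print(ce[i],s[i]); 
L=cast(f,*ce[i],.15);print("lens",L)
for p in [(413,269),(407,316),(428,238)]: print(p,cast(f,*p,.114))
```

```text
[430.45720985 208.99687378] [ 402  181   58   57 2559]
lens [ 0.62264786 -0.21447492  0.15      ]
(413, 269) [ 0.51398317 -0.18796414  0.114     ]
(407, 316) [ 0.42609015 -0.17564153  0.114     ]
(428, 238) [ 0.57354316 -0.21739429  0.114     ]
```

View pics/z.png

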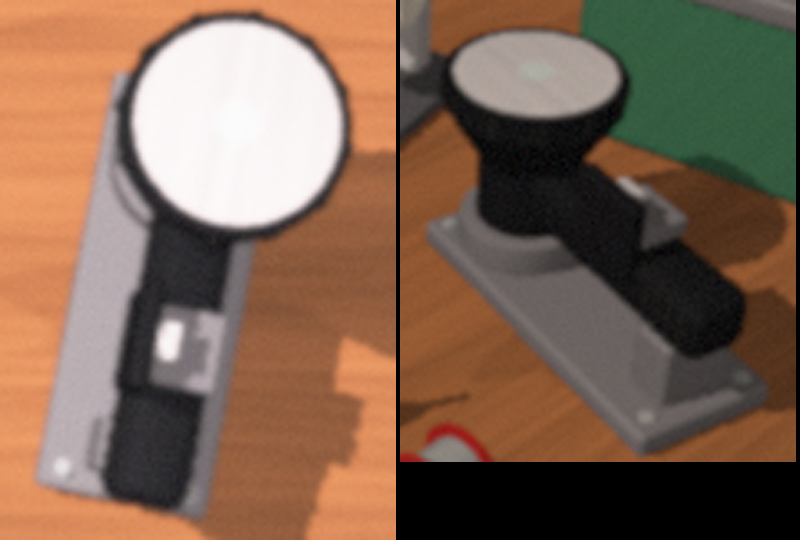

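Run:
```python
from h import *
f=vision.grab_frame("top"); im=f["color"]
cr=lambda x,y:(365+x/3.6,175+y/3.6)
L=cast(f,430.46,209.0,.15)
P=cast(f,*cr(185,350),.114)
F=cast(f,*cr(183,341),.135)
e=[cast(f,*cr(*p),.01) for p in((115,80),(42,470))]
d=e[0]-e[1]; print("edge yaw",np.degrees(np.arctan2(d[1],d[0])))
d=L-P; print("L",L,"P",P,"F",F,"yaw",np.degrees(np.arctan2(d[1],d[0])),np.hypot(*d[:2]))
th=np.radians(-13.5)
# side-view check: pad visible near corner, and lens by brightness
s=vision.grab_frame("side")
print("side proj L,P:",proj(s,L),proj(s,P),"crop",(proj(s,L)-[315,170])*3.3+[400,0],(proj(s,P)-[315,170])*3.3+[400,0])
```

```text
edge yaw -10.823233841882683
L [ 0.62264207 -0.21447998  0.15      ] P [ 0.50797571 -0.19430457  0.114     ] F [ 0.51120815 -0.18900032  0.135     ] yaw -9.978984191180254 0.11642775150855636
side proj L,P: [356.22360462 191.7434575 ] [389.10288544 233.24360112] crop [536.03789525  71.75340974] [644.53952195 208.7038837 ]
```

Call:
{"op": "send_rows", "data": {
  "increments": "4 -3 -1 0 0 -0.11 0; 8.8 -6.5 -2 0 0 -0.22 0; 13.2 -9.8 -2 0 0 -0.34 0; 17.6 -13 -2 0 0 -0.45 0; 22 -16.3 -2 0 0 -0.57 0"
}}

```text
time: 0.88
ee_pos: [0.3362, -0.4147, 0.2595]
tool_rot: [2.876, 1.263, 0.0]
force: [0.8, 0.1, -0.1]
opening: -0.0003
```

Call:
{"op": "send_rows", "data": {
  "increments": "5.5 -0.4 0 0 0 -0.11 0; 11 -0.8 0 0 0 -0.23 0; 16.5 -1.2 0 0 0 -0.34 0; 22 -1.6 2 0 0 -0.45 0; 27.3 -1.8 5 0 0 -0.566 0"
}}

```text
time: 1.5
ee_pos: [0.5092, -0.2026, 0.2098]
tool_rot: [2.407, 2.014, 0.002]
force: [0.5, -0.3, -0.4]
opening: 0.0001
```

```bash
cat > st.py <<'E'
from h import *
o=arm.get_obs(); R=Ro.from_rotvec(o["tool_rot"]).as_matrix()
P=np.array([.509,-.1945,.114]); th=np.radians(-10.4); A=np.array([[np.cos(th),np.sin(th),0],[-np.sin(th),np.cos(th),0],[0,0,1]])
tip=o["ee_pos"]+.008*R[:,2]
print(o["time"],"tcp",o["ee_pos"].round(4),"tip in pad frame mm",(A@(tip-P)*1e3).round(1),"toolaxes in pad",(A@R).round(3).tolist(),"F pad",(A@o["force"]).round(1))
E
sleep 1
python3 - <<'E'
from st import *
f=vision.grab_frame("top"); s=vision.grab_frame("side")
a=cv2.resize(f["color"][175:325,355:475],None,fx=3.3,fy=3.3,interpolation=cv2.INTER_CUBIC)
b=cv2.resize(s["color"][130:280,315:435],None,fx=3.3,fy=3.3,interpolation=cv2.INTER_CUBIC)
cv2.imwrite("pics/z2.png",np.hstack([a,b])); print(proj(f,tip),proj(s,tip),(proj(s,tip)-[315,130])*3.3)
E
```

```text
1.5 tcp [ 0.5092 -0.2026  0.2098] tip in pad frame mm [ 1.7 -7.9 87.8] toolaxes in pad [[-0.004, 1.0, 0.003], [1.0, 0.004, -0.001], [-0.001, 0.003, -1.0]] F pad [ 0.6 -0.2 -0.4]
[431.81268231 268.35402397] [396.68238107 193.53655497] [269.55185753 209.67063141]
```

View pics/z2.png

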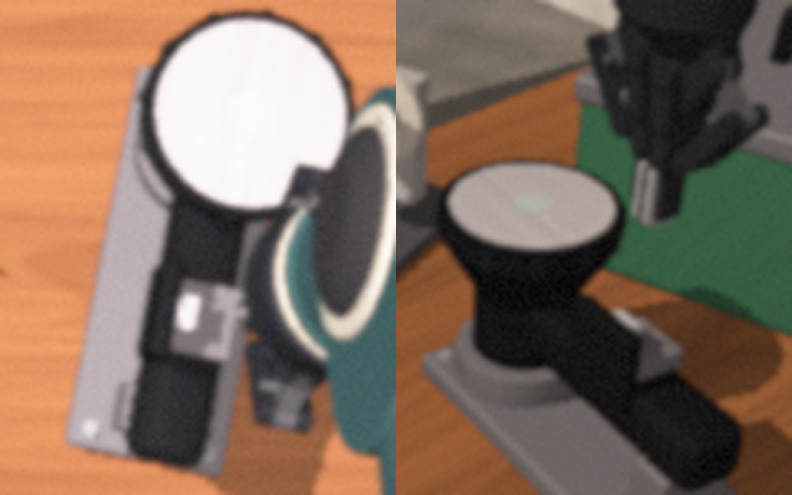

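The tip is about 88 mm above the pad and correctly oriented, and the side view agrees. I'll descend to just above it.

Call:
{"op": "send_rows", "data": {
  "increments": "-0.2 -0.15 3 0 0 0 0; -0.2 -0.15 6 0 0 0 0; -0.2 -0.15 7.6 0 0 0 0; -0.2 -0.15 8.2 0 0 0 0; -0.2 -0.15 8.2 0 0 0 0"
}}

```text
time: 2.22
ee_pos: [0.5059, -0.2056, 0.1277]
tool_rot: [2.413, 2.011, 0.0]
force: [-0.6, 0.8, 1.1]
opening: 0.0002
```

Run:
```python
from st import *
f=vision.grab_frame("top"); s=vision.grab_frame("side")
a=cv2.resize(f["color"][220:310,375:465],None,fx=4.4,fy=4.4,interpolation=cv2.INTER_CUBIC)
b=cv2.resize(s["color"][180:270,350:440],None,fx=4.4,fy=4.4,interpolation=cv2.INTER_CUBIC)
cv2.imwrite("pics/z3.png",np.hstack([a,b])); print((proj(s,tip)-[350,180])*4.4)
```

```text
2.225 tcp [ 0.5059 -0.2056  0.1277] tip in pad frame mm [ -1.  -11.5   5.7] toolaxes in pad [[-0.0, 1.0, 0.0], [1.0, 0.0, -0.0], [-0.0, 0.0, -1.0]] F pad [-0.7  0.7  1.1]
[193.365137   216.73288108]
```

View pics/z3.png

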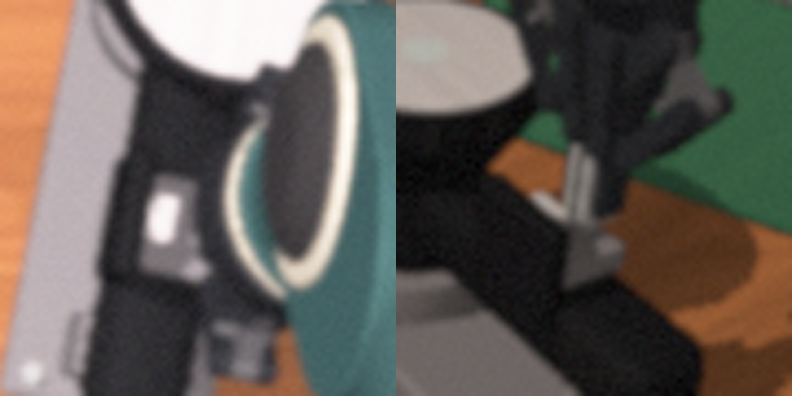

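The side view shows the shut fingers over the pad's open part and clear of the button. Now I'll press.

Call:
{"op": "send_rows", "data": {
  "increments": "0.1 0.05 0.5 0 0 0 0; 0.1 0.05 0.8 0 0 0 0; 0.1 0.05 1.1 0 0 0 0; 0.1 0.05 1.3 0 0 0 0; 0.1 0.05 1.3 0 0 0 0"
}}

```text
time: 2.95
ee_pos: [0.507, -0.2046, 0.1146]
tool_rot: [2.412, 2.011, 0.001]
force: [-0.5, -0.4, 5.2]
opening: 0.0003
```

```bash
sleep 1; python3 st.py
```

```text
2.95 tcp [ 0.507  -0.2046  0.1146] tip in pad frame mm [ -0.2 -10.3  -7.4] toolaxes in pad [[-0.001, 1.0, 0.001], [1.0, 0.001, -0.0], [-0.0, 0.001, -1.0]] F pad [-0.4 -0.5  5.2]
```

Call:
{"op": "send_rows", "data": {
  "increments": "0 0 0.2 0 0 0 0; 0 0 0.4 0 0 0 0; 0 0 0.5 0 0 0 0; 0 0 0.5 0 0 0 0; 0 0 0.5 0 0 0 0"
}}

```text
time: 3.58
ee_pos: [0.507, -0.2046, 0.1101]
tool_rot: [2.412, 2.011, 0.001]
force: [-1.0, 0.1, 8.1]
opening: 0.0002
```

```bash
sleep 1; python3 st.py
```

```text
3.575 tcp [ 0.507  -0.2046  0.1101] tip in pad frame mm [ -0.1 -10.3 -11.9] toolaxes in pad [[-0.0, 1.0, 0.001], [1.0, 0.0, -0.0], [-0.0, 0.001, -1.0]] F pad [-1.  -0.1  8.1]
```

Call:
{"op": "send_rows", "data": {
  "increments": "0.3 0 0.02 0 0 0 0; 0.6 0 0.02 0 0 0 0; 0.8 0 0.02 0 0 0 0; 1.0 0 0.02 0 0 0 0; 1.0 0 0.02 0 0 0 0"
}}

```text
time: 4.2
ee_pos: [0.5084, -0.1975, 0.1101]
tool_rot: [2.412, 2.007, -0.003]
force: [-1.1, -5.5, 8.9]
opening: 0.0001
```

```bash
sleep 1; python3 st.py
```

```text
4.2 tcp [ 0.5084 -0.1975  0.1101] tip in pad frame mm [ -0.   -3.1 -11.9] toolaxes in pad [[0.001, 1.0, 0.002], [1.0, -0.001, -0.004], [-0.004, 0.002, -1.0]] F pad [-0.1 -5.6  8.9]
```

Call:
{"op": "send_rows", "data": {
  "increments": "0.3 0 0.03 0 0 0 0; 0.5 0 0.03 0 0 0 0; 0.7 0 0.03 0 0 0 0; 0.7 0 0.03 0 0 0 0; 0.7 0 0.03 0 0 0 0"
}}

```text
time: 4.82
ee_pos: [0.5096, -0.1919, 0.1101]
tool_rot: [2.412, 2.005, -0.004]
force: [-1.3, -8.2, 9.8]
opening: -0.0003
```

```bash
sleep 1; python3 st.py
```

```text
4.825 tcp [ 0.5096 -0.1919  0.1101] tip in pad frame mm [  0.1   2.6 -11.9] toolaxes in pad [[0.002, 1.0, 0.002], [1.0, -0.002, -0.005], [-0.005, 0.002, -1.0]] F pad [ 0.2 -8.3  9.8]
```

Call:
{"op": "send_rows", "data": {
  "increments": "0.3 0 0.02 0 0 0 0; 0.5 0 0.02 0 0 0 0; 0.5 0 0.02 0 0 0 0; 0.5 0 0.02 0 0 0 0"
}}

```text
time: 5.32
ee_pos: [0.5101, -0.1896, 0.1101]
tool_rot: [2.412, 2.002, -0.007]
force: [-3.5, -14.0, 12.3]
opening: 0.0002
```

Run:
```python
from st import *
f=vision.grab_frame("top"); s=vision.grab_frame("side")
a=cv2.resize(f["color"][220:310,375:465],None,fx=4.4,fy=4.4,interpolation=cv2.INTER_CUBIC)
b=cv2.resize(s["color"][180:270,350:440],None,fx=4.4,fy=4.4,interpolation=cv2.INTER_CUBIC)
cv2.imwrite("pics/z4.png",np.hstack([a,b]))
```

```text
5.325 tcp [ 0.5101 -0.1896  0.1101] tip in pad frame mm [  0.2   5.  -11.9] toolaxes in pad [[0.004, 1.0, 0.002], [1.0, -0.004, -0.008], [-0.008, 0.002, -1.0]] F pad [ -0.9 -14.4  12.3]
```

View pics/z4.png

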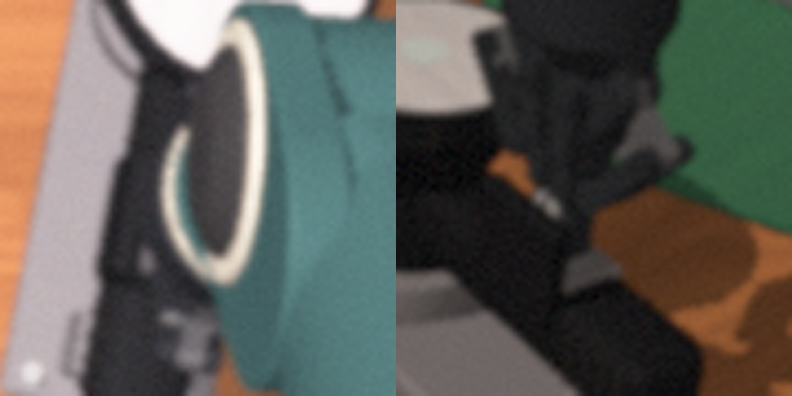

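The sideways force rose sharply to 14 N with the tip at y = 5 mm, so the button is at its stop, with the trigger fully down. Now I'll ease up while holding the button in.

Call:
{"op": "send_rows", "data": {
  "increments": "0 0 -0.1 0 0 0 0; 0 0 -0.2 0 0 0 0; 0 0 -0.3 0 0 0 0; 0 0 -0.4 0 0 0 0; 0 0 -0.4 0 0 0 0"
}}

```text
time: 6.05
ee_pos: [0.5097, -0.1893, 0.1125]
tool_rot: [2.414, 2.002, -0.007]
force: [0.4, -13.8, -1.5]
opening: 0.0002
```

```bash
sleep 1; python3 st.py
```

```text
6.05 tcp [ 0.5097 -0.1893  0.1125] tip in pad frame mm [-0.2  5.2 -9.5] toolaxes in pad [[0.004, 1.0, 0.001], [1.0, -0.004, -0.007], [-0.007, 0.001, -1.0]] F pad [  2.9 -13.5  -1.5]
```

Call:
{"op": "send_rows", "data": {
  "increments": "0 0 -0.1 0 0 0 0; 0 0 -0.2 0 0 0 0; 0 0 -0.3 0 0 0 0; 0 0 -0.4 0 0 0 0; 0 0 -0.4 0 0 0 0"
}}

```text
time: 6.68
ee_pos: [0.5085, -0.189, 0.1153]
tool_rot: [2.416, 2.004, -0.009]
force: [0.8, -14.2, -5.2]
opening: -0.0002
```

```bash
sleep 1; python3 st.py
```

```text
6.675 tcp [ 0.5085 -0.189   0.1153] tip in pad frame mm [-1.5  5.2 -6.7] toolaxes in pad [[0.004, 1.0, -0.001], [1.0, -0.004, -0.006], [-0.006, -0.001, -1.0]] F pad [  3.3 -13.8  -5.2]
```

The tip has lifted clear of the pad, and the only vertical force left is friction against the button. I'll back off in −y, then go up.

Call:
{"op": "send_rows", "data": {
  "increments": "-0.4 0 -0.1 0 0 0 0; -0.9 0 -0.2 0 0 0 0; -1.5 0 -0.4 0 0 0 0; -2.0 0 -2 0 0 0 0; -2.5 0 -5 0 0 0 0"
}}

```text
time: 7.3
ee_pos: [0.5053, -0.2072, 0.1671]
tool_rot: [-2.411, -2.011, 0.001]
force: [-0.1, -0.2, -0.1]
opening: 0.0003
```

Call:
{"op": "send_rows", "data": {
  "increments": "-5 0 -3 0 0 0 0; -10 0 -3 0 0 0 0; -15 0 -3 0 0 0 0; -15 0 -3 0 0 0 0"
}}

```text
time: 7.8
ee_pos: [0.4768, -0.3602, 0.1975]
tool_rot: [2.419, 2.001, -0.002]
force: [0.4, 0.6, 0.2]
opening: -0.0003
```

Run:
```python
from st import *
f=vision.grab_frame("top"); s=vision.grab_frame("side")
a=cv2.resize(f["color"][220:310,375:465],None,fx=4.4,fy=4.4,interpolation=cv2.INTER_CUBIC)
b=cv2.resize(s["color"][180:270,350:440],None,fx=4.4,fy=4.4,interpolation=cv2.INTER_CUBIC)
cv2.imwrite("pics/z5.png",np.hstack([a,b]))
```

```text
7.8 tcp [ 0.4768 -0.3602  0.1975] tip in pad frame mm [  -1.7 -168.8   75.5] toolaxes in pad [[0.007, 1.0, 0.001], [1.0, -0.007, -0.003], [-0.003, 0.001, -1.0]] F pad [0.3 0.6 0.2]
```

View pics/z5.png

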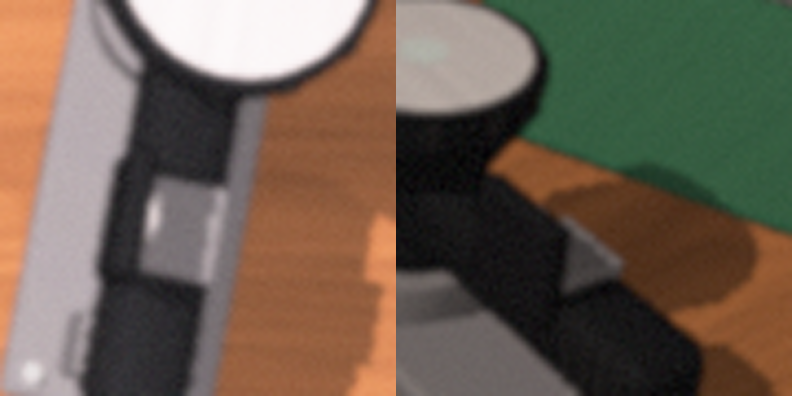

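The top view shows only a thin sliver of button (about 5 mm) at the shoulder. The side view shows the trigger staying low and the button hidden in its shoulder. The arm is well clear, so I'm handing in.

```bash
python3 -c "
from h import *
workorder.close_job()"
```

```text
the job is handed in; nothing more can be done
```

The wide-lensed spotlight looks locked on, and I handed the job in at about 7.8 s. The hand-in gave no verdict, and I could only judge the joint positions from forces and pictures.

- **Press:** With the fingers shut, I pressed the trigger down 11.9 mm by the fingertip height, at about 8 N.
- **Lock button:** I slid the fingers to +y with the trigger held down. The sideways force rose sharply to about 14 N, which I took as the button reaching its stop.
- **Release:** I eased up with the button still held. The fingertips ended at 6.7 mm below the pad's starting height, above the catch at about 8.5 mm, with only friction against the button left. I then backed off sideways and went up.
- **Last checks:** With the arm about 17 cm away and the wrist force near zero, the top view showed about 5 mm of the button still out of its shoulder, so about 7 mm in. The side view showed the trigger staying down. No check failed or disagreed.

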